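Set the torque tester's dial with its coarse and fine knobs

TASK

Set the dial needle of the bench torque tester to point at the blade-shaped marker. First turn the big six-sided coarse knob until the needle points about 20 degrees to one side of the marker and let go of it; then turn the small bar-shaped fine knob on top of it until the needle points at the marker, and let go.

Things in the scene. Friction and masses are not known exactly. Their poses are not given: they have to be found in the camera images.
- coarse_knob: Outer knob on top of the tester (fixed case 200 x 300 x 45 mm): black hexagonal block, 50 mm across flats, 26 mm thick, axis vertical. Origin: axis at its underside, 14 mm over the case; its y axis is square to a pair of flats. Turns about z, friction 0.12 N m, stays put, 1.8 rad each way. The fine knob and the dial needle ride on it: turning it turns both with it, 1 to 1, same way.
- fine_knob: Inner knob on the same axis above the coarse one: upright steel bar, 34 mm long (own x), 14 mm thick (own y), from 4 to 38 mm above its origin, which is on the axis level with the coarse knob's top. Friction 0.03 N m, stays put, 2 rad each way; the coarse knob stays still. Turns the needle the same way by a third of its own angle. (The lone round knob is a lock and moves nothing.)
- needle_tip (a point): Tip of the dial needle, a flat dark steel strip 3 mm thick that sticks out under the coarse knob, 3 to 6 mm above the case's top; the tip is 80 mm from the knobs' axis. Its x axis points outward along the needle, z up. At the start the needle points roughly to the case's far side.
- marker: Target rider fixed on the case's top near the dial's left or right end, 100 to 115 mm from the knobs' axis: upright steel blade 7 mm thick (x), 24 mm long (y), 32 mm high. Origin: centre of its underside, on the case's top. Starts 50 to 105 degrees from the needle, on either side. The rider at the other end, a low round post 22 mm across, 14 mm high, is a spare.

How it is judged:
By the outcome, as a careful person would: the job done as asked, in the order asked, and still so for the second after the job is handed in, with the robot touching nothing.
It also fails if it takes over 48 s, if anything falls off the work surface, if the arm or the gripper's body presses on something with over 40 N, if the wrist force passes 120 N, or if a joint passes its speed limit or range.

ROBOT

A 7-joint arm with a two-finger parallel gripper is mounted at the origin on the work surface. World frame = base frame: x ahead of the robot, y to its left, z up, the work surface at z = 0. Lengths are in m, angles in degrees, forces in N, time in s.
With the tool pointing down it reaches from about 0.425 to 0.875 m from the base axis. Payload 4.7 kg.
Tool frame: the origin (TCP) lies at the very end of the fingers, on their centre line; the grasp point (between the pads) lies 19 mm behind it; z points along the fingers, x is the direction in which the jaws open and shut, and the axes are right-handed (so a half turn about z gives the same grasp; the last joint's range is limited). The gripper opens to 85 mm and grips with 20 to 120 N. Pads are 22 mm wide; open, the fingers measure 114 mm over their backs; the gripper's body (76 mm by 85 mm) begins 54 mm behind the grasp point. The pads swing forward as they close: fully open they stand 13 mm farther back than shut.
Start: joints at [-69.265, 18.392, -4.016, 83.108, 1.295, 78.541, -3.26], TCP at [0.222, 0.611, 0.231] pointing down, gripper open.
Joint ranges: [-163.93, 163.93], [-17.29, 119.83], [-79.2, 71.16], [3.27, 140.29], [-89.18, 269.18], [5.43, 117.66], [-154.24, 154.24]. Speed limits (degrees/s): [147.25, 147.25, 180, 180, 180, 180, 180].

INTERFACE

Orientations are given as a 3x3 rotation matrix whose columns are the frame's x, y, z axes.
In Python, from station import robot, eyes gives the robot as it stands.
- The arm moves only by the tool arm_command, never from a script. Its argument "rows" is a list of rows, each an object with "claw": the closure in counts, from 0 (fully open) to 255 (shut); "delta_pos": the shift along the tool's x, y, z in m, a list of three; "roll": the turn about the tool's z in rad. In form: [{"claw": claw, "delta_pos": [x, y, z], "roll": roll}, ...]. A call has 1 to 5 rows; each row is the pose to reach, as a shift and turn from the pose commanded when the call began, along the tool's axes at that moment; what a row does not reach only later rows make up. A row lasts 1/12 s, in which the tool goes at most 41.7 mm and 7.16 degrees, less where a joint would pass 70% of its speed; a pose out of reach is approached as far as the arm can. A call with a gripper value outside its range is refused whole. The fingers move at their own pace and stop on an object; "newtons" is the grip in N (left out, the last holds). Time passes only in rows, so rows that repeat a pose let the fingers close. It gives the time, the measured TCP pose, the force and the opening at its end, in the units of the state.
- robot.read_state(): the state, without advancing time (a new reading comes with each control period).
- eyes.capture(name): name is "side" or "top"; returns a dict with "image" (384x512x3 uint8, red, green, blue), "fx", "fy", "cx", "cy" (pixels), "dist_coeffs" ([k1, k2, p1, p2, k3] as OpenCV has them; the pictures are not rectified), "position" and "rotation" of the camera in the world. Camera axes: x right, y down, z forward; pixel columns grow to the right and rows downward; lengths in m; the calibration is good to about 2 mm. A picture is of the moment at which its call begins. There is no depth.
- robot.hand_in(): hands the job in, once; it reports no verdict.
The state is a dict: "time": time; "q": joint angles; "dq": joint speeds; "tau": joint torques, N m; "position": TCP position; "tcp_rot": TCP orientation; "wrist_force": force on the tool from outside, world axes, zero at the start; "ft_torque": the same for the moment, N m; "opening": finger opening in m.
Only numpy, scipy, OpenCV 4.12 (cv2) and the standard library are available. Lean on these libraries where they do the work, as an engineer would, in place of code of your own. Each camera call takes 0.05 s, during which the arm holds its last target.

## Working session

There is one attempt and no reset: what is moved stays moved. The work goes in short steps, Python scripts to look and compute and a tool call to move; the robot and the scene stay as the last step left them, time stands still between calls to the robot, and variables do not carry over. Pictures are saved under pics/ and viewed, and the job is handed in when it is done.

Besides the shell and the picture viewer there is one more tool, called after "Emit:" as a command line: name --argument value ..., lists and objects as JSON in quotes. arm_command: Moves the arm, as the interface text tells. Its arguments: {"type":"object","properties":{"rows":{"type":"array"},"newtons":{"type":"number"}},"required":["rows"]}

```bash
mkdir -p pics; ls; python3 - <<'E'
from station import robot, eyes
import cv2
s=robot.read_state(); print(s)
for n in("side","top"):
    c=eyes.capture(n); cv2.imwrite(f"pics/{n}0.png",c["image"][:,:,::-1]); print({k:v for k,v in c.items() if k!="image"})
E
```

```text
pics
{'time': 0.0, 'q': array([-69.26336482,  18.43992155,  -4.01503189,  83.17566179,
         1.29315993,  78.54318947,  -3.26067029]), 'dq': array([-0.07804871, -0.00491383,  0.0432066 , -0.05725729, -0.07848148,
       -0.06584643, -0.020571  ]), 'tau': array([ 4.93897860e-04, -4.93574059e+01, -3.81749142e-01, -3.14331400e+01,
        1.30869797e-02,  1.10386853e-02,  1.76028493e-05]), 'position': array([0.22140539, 0.61053431, 0.23020703]), 'tcp_rot': array([[ 3.40844661e-01,  9.40119434e-01, -6.05619571e-04],
       [ 9.40117537e-01, -3.40845191e-01, -1.88994277e-03],
       [-1.98319444e-03,  7.48233213e-05, -9.99998031e-01]]), 'wrist_force': array([ 0.1794321 , -0.24434806, -0.41632022]), 'ft_torque': array([ 0.03627454, -0.01201164,  0.01926959]), 'opening': 0.08551386515374339}
{'fx': 445.0652736901969, 'fy': 445.0652736901969, 'cx': 253.116112621984, 'cy': 192.34448440321316, 'dist_coeffs': array([-0.08331483,  0.        ,  0.        ,  0.        ,  0.        ]), 'position': array([0.33938078, 0.52261881, 0.46172548]), 'rotation': array([[-0.90208019, -0.24258877,  0.35693421],
       [-0.43142036,  0.48522817, -0.76054592],
       [ 0.01130536, -0.84006209, -0.54237245]])}
{'fx': 373.2519318554293, 'fy': 373.2519318554293, 'cx': 250.41511813110105, 'cy': 187.25356879681902, 'dist_coeffs': array([-0.06090833,  0.        ,  0.        ,  0.        ,  0.        ]), 'position': array([0.49993779, 0.04104168, 0.75557558]), 'rotation': array([[-0.00895628, -0.98939654,  0.144963  ],
       [-0.99991786,  0.00753218, -0.01036976],
       [ 0.00916792, -0.14504397, -0.98938273]])}
```

View pics/side0.png

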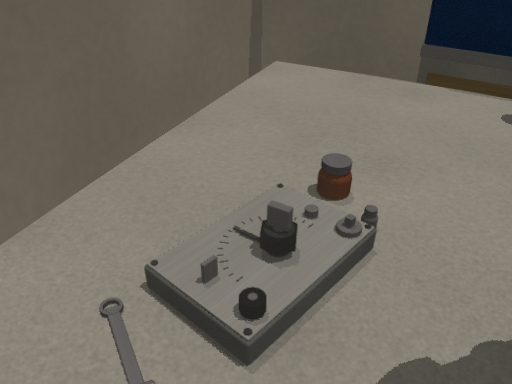

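View pics/top0.png

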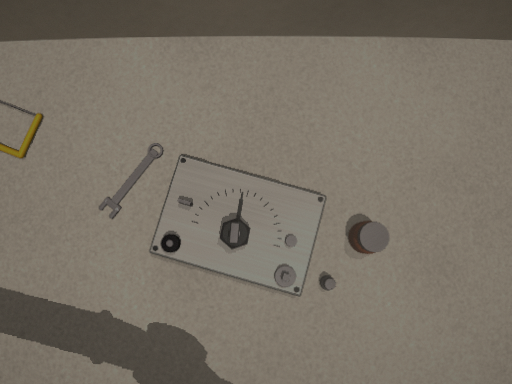

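```bash
cat > h.py <<'E'
import numpy as np, cv2
def ray(c,uv):
    K=np.array([[c["fx"],0,c["cx"]],[0,c["fy"],c["cy"]],[0,0,1]])
    p=cv2.undistortPoints(np.array(uv,float).reshape(-1,1,2),K,c["dist_coeffs"]).reshape(-1,2)
    d=np.c_[p,np.ones(len(p))]@np.array(c["rotation"]).T
    return np.array(c["position"]),d
def onz(c,uv,z):
    o,d=ray(c,uv); return o+d*((z-o[2])/d[:,2])[:,None]
def proj(c,X):
    K=np.array([[c["fx"],0,c["cx"]],[0,c["fy"],c["cy"]],[0,0,1]])
    R=np.array(c["rotation"]).T; 
    return cv2.projectPoints(np.array(X,float).reshape(-1,1,3),cv2.Rodrigues(R)[0],-R@c["position"],K,c["dist_coeffs"])[0].reshape(-1,2)
def crop(c,name,x0,y0,w,h,s):
    im=c["image"][y0:y0+h,x0:x0+w,::-1]
    cv2.imwrite(name,cv2.resize(im,None,fx=s,fy=s,interpolation=cv2.INTER_CUBIC))
E
python3 - <<'E'
from station import eyes
from h import *
import pickle
T=eyes.capture("top");S=eyes.capture("side"); pickle.dump((T,S),open("c0.pkl","wb"))
crop(T,"pics/t1.png",145,150,190,150,4)
crop(S,"pics/s1.png",190,170,160,120,5)
E
```

```text
(no output)
```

View pics/t1.png

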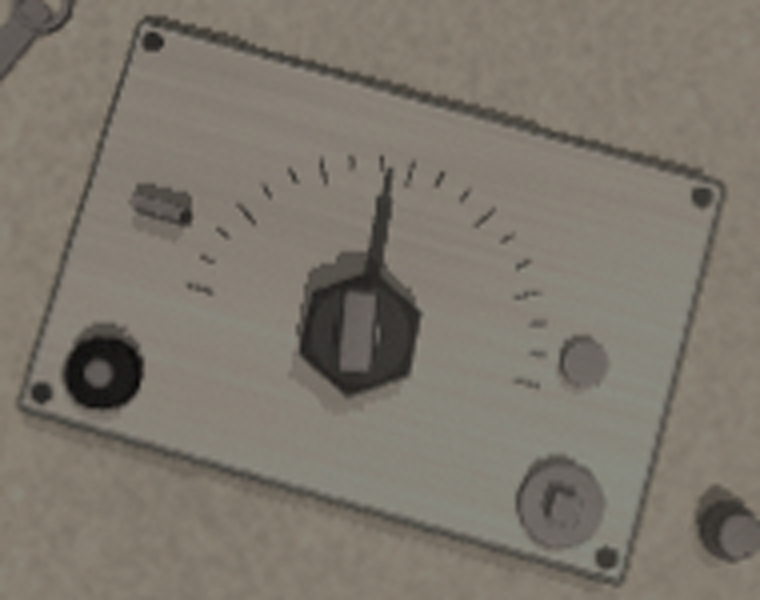

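View pics/s1.png

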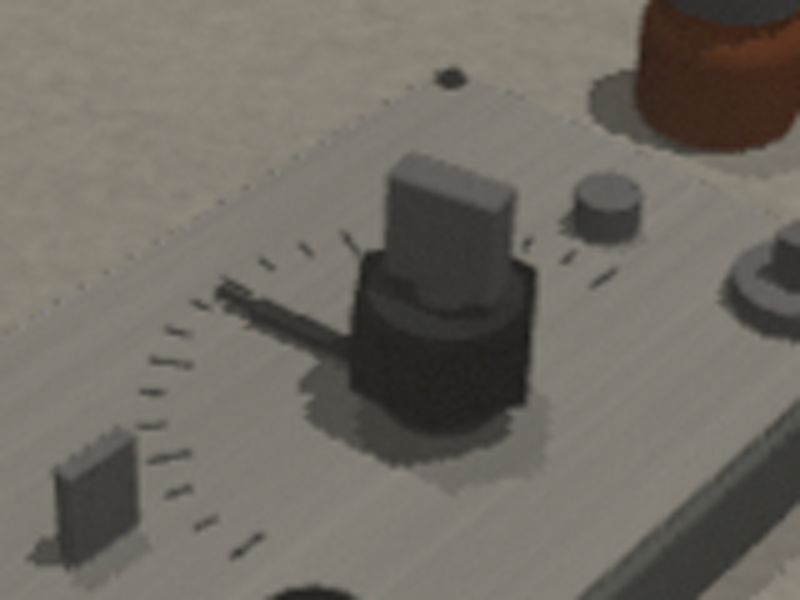

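```bash
python3 - <<'E'
import pickle
from h import *
T,S=pickle.load(open("c0.pkl","rb"))
t=lambda x,y:[145+(x+.5)/4-.5,150+(y+.5)/4-.5]
s=lambda x,y:[190+(x+.5)/5-.5,170+(y+.5)/5-.5]
C=onz(T,[t(143,18),t(722,183),t(620,582),t(20,405)],.045); print("case",C.round(4))
print([np.linalg.norm(C[i]-C[(i+1)%4]).round(4) for i in range(4)])
H=onz(T,[t(318,290),t(370,272),t(420,313),t(410,375),t(350,396),t(302,352)],.085);print("hex",H.round(4),H.mean(0));
print([ (np.linalg.norm(H[i]-H[i+3])) for i in range(3)])
# bar top side view
B=onz(S,[s(388,172),s(412,153),s(515,190),s(497,210)],.123);print("bar side",B.round(4),B.mean(0))
B=onz(T,[t(347,290),t(376,292),t(369,372),t(339,369)],.123);print("bar top",B.round(4),B.mean(0))
print("tip T",onz(T,[t(390,168)],.051),"S",onz(S,[s(222,285)],.051))
print("needle root T",onz(T,[t(372,272)],.051))
print("mark top T",onz(T,[t(138,184),t(190,203),t(186,224),t(133,205)],.077))
print("mark top S",onz(S,[s(57,467),s(122,428),s(137,437),s(72,477)],.077))
print("mark bot S",onz(S,[s(62,550),s(72,565),s(137,525)],.045))
E
```

```text
case [[ 0.6704  0.1697  0.045 ]
 [ 0.5871 -0.1102  0.045 ]
 [ 0.4007 -0.0561  0.045 ]
 [ 0.4843  0.2246  0.045 ]]
[np.float64(0.292), np.float64(0.1942), np.float64(0.2929), np.float64(0.194)]
hex [[0.5354 0.0817 0.085 ]
 [0.5433 0.0584 0.085 ]
 [0.5248 0.0361 0.085 ]
 [0.4973 0.0408 0.085 ]
 [0.4883 0.0675 0.085 ]
 [0.5079 0.0888 0.085 ]] [0.51616556 0.06219524 0.085     ]
[np.float64(0.05588654336390691), np.float64(0.05571831250927106), np.float64(0.055356932387986224)]
bar side [[0.5328 0.0653 0.123 ]
 [0.5307 0.054  0.123 ]
 [0.4989 0.0579 0.123 ]
 [0.4998 0.0687 0.123 ]] [0.51553167 0.06147252 0.123     ]
bar top [[0.5333 0.0671 0.123 ]
 [0.5324 0.0549 0.123 ]
 [0.4989 0.058  0.123 ]
 [0.5002 0.0706 0.123 ]] [0.51619086 0.06263559 0.123     ]
tip T [[0.59487811 0.04951974 0.051     ]] S [[0.5942574  0.04626785 0.051     ]]
needle root T [[0.54547277 0.05829445 0.051     ]]
mark top T [[0.58485313 0.16470201 0.077     ]
 [0.57592756 0.14072075 0.077     ]
 [0.56630517 0.14242414 0.077     ]
 [0.57519535 0.16681951 0.077     ]]
mark top S [[0.58030916 0.16340236 0.077     ]
 [0.57294093 0.14279006 0.077     ]
 [0.56768163 0.14414213 0.077     ]
 [0.57493377 0.16494591 0.077     ]]
mark bot S [[0.58222845 0.16104951 0.045     ]
 [0.57697804 0.16470533 0.045     ]
 [0.56911825 0.14383638 0.045     ]]
```

Emit:
arm_command --rows '[{"claw": 0, "delta_pos": [-0.026, 0.029, 0], "roll": 0.12}, {"claw": 0, "delta_pos": [-0.052, 0.058, 0], "roll": 0.24}, {"claw": 0, "delta_pos": [-0.078, 0.087, 0], "roll": 0.36}, {"claw": 0, "delta_pos": [-0.104, 0.116, 0], "roll": 0.48}, {"claw": 0, "delta_pos": [-0.13, 0.145, 0], "roll": 0.6}]' --newtons 50

```text
time: 0.62
position: [0.3141, 0.4376, 0.2311]
tcp_rot: [[0.815, 0.579, -0.0], [0.579, -0.815, -0.0], [-0.0, -0.0, -1.0]]
wrist_force: [0.1, 0.4, 0.7]
opening: 0.0857
```

```bash
cat > go.py <<'E'
import sys
from station import robot
from h import *
x,y,z,yaw=map(float,sys.argv[1:5])
s=robot.read_state(); R=np.array(s["tcp_rot"]);d=R.T@(np.array([x,y,z])-s["position"])
cy=np.degrees(np.arctan2(R[1,0],R[0,0]))
print("t",s["time"],"pos",s["position"].round(4),"yaw",cy.round(2),"tilt",R[:,2].round(4),"open",round(s["opening"],4),"F",s["wrist_force"].round(1),"M",s["ft_torque"].round(2),"q",s["q"].round(1))
print("delta",d.round(4),"dist",np.linalg.norm(d).round(3),"roll",np.radians(-((yaw-cy+180)%360-180)).round(3))
E
python3 go.py .516 .062 .2 -41.5
```

```text
t 0.6167 pos [0.3141 0.4376 0.2311] yaw 35.37 tilt [-1.e-04 -1.e-04 -1.e+00] open 0.0857 F [0.1 0.4 0.7] M [ 0.   -0.07 -0.01] q [-61.4   4.8   4.5  99.2  -0.4  75.9 -21.4]
delta [-0.0528  0.4232  0.0311] dist 0.428 roll 1.342
```

Emit:
arm_command --rows '[{"claw": 0, "delta_pos": [-0.005, 0.039, 0.002], "roll": 0.12}, {"claw": 0, "delta_pos": [-0.01, 0.078, 0.004], "roll": 0.24}, {"claw": 0, "delta_pos": [-0.015, 0.117, 0.006], "roll": 0.36}, {"claw": 0, "delta_pos": [-0.02, 0.156, 0.008], "roll": 0.48}, {"claw": 0, "delta_pos": [-0.025, 0.195, 0.01], "roll": 0.6}]'

```text
time: 1.03
position: [0.4075, 0.2647, 0.2213]
tcp_rot: [[1.0, 0.017, 0.0], [0.017, -1.0, 0.001], [0.0, -0.001, -1.0]]
wrist_force: [-0.1, 0.3, 0.1]
opening: 0.0856
```

```bash
python3 go.py .516 .062 .2 -41.5
```

```text
t 1.0333 pos [0.4075 0.2647 0.2213] yaw 0.99 tilt [ 2.e-04  5.e-04 -1.e+00] open 0.0856 F [-0.1  0.3  0.1] M [-0.03 -0.06 -0.01] q [-51.   -1.8  14.6 107.    0.4  74.6 -35.5]
delta [0.105  0.2045 0.0212] dist 0.231 roll 0.742
```

Emit:
arm_command --rows '[{"claw": 0, "delta_pos": [0.018, 0.034, 0.004], "roll": 0.12}, {"claw": 0, "delta_pos": [0.036, 0.068, 0.008], "roll": 0.24}, {"claw": 0, "delta_pos": [0.054, 0.102, 0.012], "roll": 0.36}, {"claw": 0, "delta_pos": [0.072, 0.136, 0.016], "roll": 0.48}, {"claw": 0, "delta_pos": [0.09, 0.17, 0.02], "roll": 0.6}]'

```text
time: 1.45
position: [0.5014, 0.0968, 0.2013]
tcp_rot: [[0.835, -0.55, 0.001], [-0.55, -0.835, 0.001], [0.0, -0.001, -1.0]]
wrist_force: [1.1, 0.3, -0.0]
opening: 0.0854
```

```bash
python3 go.py .516 .062 .2 -41.5
```

```text
t 1.45 pos [0.5014 0.0968 0.2013] yaw -33.39 tilt [ 5.e-04  6.e-04 -1.e+00] open 0.0854 F [ 1.1  0.3 -0. ] M [ 0.03 -0.11 -0.01] q [-39.4   2.   26.2 105.9  -0.9  72.3 -46.3]
delta [0.0313 0.0211 0.0013] dist 0.038 roll 0.141
```

Emit:
arm_command --rows '[{"claw": 0, "delta_pos": [0.0313, 0.0211, 0], "roll": 0.1}, {"claw": 0, "delta_pos": [0.0313, 0.0211, 0], "roll": 0.141}, {"claw": 0, "delta_pos": [0.0313, 0.0211, 0.02], "roll": 0.141}, {"claw": 0, "delta_pos": [0.0313, 0.0211, 0.04], "roll": 0.141}, {"claw": 0, "delta_pos": [0.0313, 0.0211, 0.06], "roll": 0.141}]'

```text
time: 1.87
position: [0.5159, 0.0636, 0.1408]
tcp_rot: [[0.753, -0.658, 0.001], [-0.658, -0.753, 0.001], [0.0, -0.001, -1.0]]
wrist_force: [-0.4, 0.2, -0.1]
opening: 0.0854
```

```bash
python3 go.py .516 .062 .059 -41.5; python3 - <<'E'
from station import eyes
from h import *
T=eyes.capture("top");S=eyes.capture("side")
a=S["image"][120:320,150:400];b=T["image"][130:330,110:360]
im=np.hstack([a,b])[:,:,::-1]
cv2.imwrite("pics/a1.png",cv2.resize(im,None,fx=1.6,fy=1.6))
E
```

```text
t 1.8667 pos [0.5159 0.0636 0.1408] yaw -41.18 tilt [ 9.e-04  6.e-04 -1.e+00] open 0.0854 F [-0.4  0.2 -0.1] M [-0.08 -0.05  0.06] q [-36.7   6.4  28.6 109.1  -3.4  65.3 -48. ]
delta [0.0011 0.0012 0.0818] dist 0.082 roll 0.006
```

View pics/a1.png

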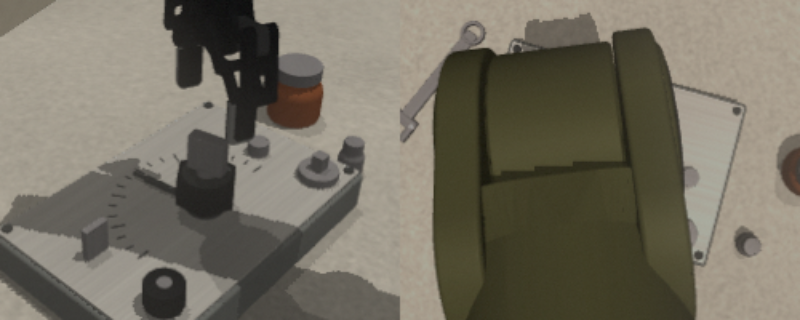

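Emit:
arm_command --rows '[{"claw": 0, "delta_pos": [0.001, 0.001, 0.02], "roll": 0.005}, {"claw": 0, "delta_pos": [0.001, 0.001, 0.04], "roll": 0.005}, {"claw": 0, "delta_pos": [0.001, 0.001, 0.055], "roll": 0.005}, {"claw": 0, "delta_pos": [0.001, 0.001, 0.07], "roll": 0.005}, {"claw": 0, "delta_pos": [0.001, 0.001, 0.08], "roll": 0.005}]'

```text
time: 2.38
position: [0.5158, 0.0627, 0.0611]
tcp_rot: [[0.75, -0.661, -0.0], [-0.661, -0.75, 0.0], [-0.0, -0.0, -1.0]]
wrist_force: [-0.3, 0.3, -0.2]
opening: 0.0855
```

Emit:
arm_command --rows '[{"claw": 60, "delta_pos": [0, 0, 0.001], "roll": 0}, {"claw": 90, "delta_pos": [0, 0, 0.001], "roll": 0}, {"claw": 110, "delta_pos": [0, 0, 0.001], "roll": 0}, {"claw": 130, "delta_pos": [0, 0, 0.001], "roll": 0}, {"claw": 140, "delta_pos": [0, 0, 0.001], "roll": 0}]' --newtons 40

```text
time: 2.8
position: [0.5164, 0.0629, 0.0617]
tcp_rot: [[0.75, -0.662, 0.001], [-0.662, -0.75, 0.001], [0.0, -0.002, -1.0]]
wrist_force: [-2.5, -0.1, 6.3]
opening: 0.049
```

```bash
python3 go.py .516 .062 .059 -41.5; python3 - <<'E'
from station import eyes
from h import *
S=eyes.capture("side");crop(S,"pics/s2.png",170,150,200,150,4)
E
```

```text
t 2.8 pos [0.5164 0.0629 0.0617] yaw -41.43 tilt [ 0.0014  0.0012 -1.    ] open 0.049 F [-2.5 -0.1  6.3] M [ 0.06  0.53 -0.1 ] q [-35.5  12.2  28.3 113.3  -7.   56.  -45.2]
delta [0.0003 0.0009 0.0027] dist 0.003 roll 0.001
```

View pics/s2.png

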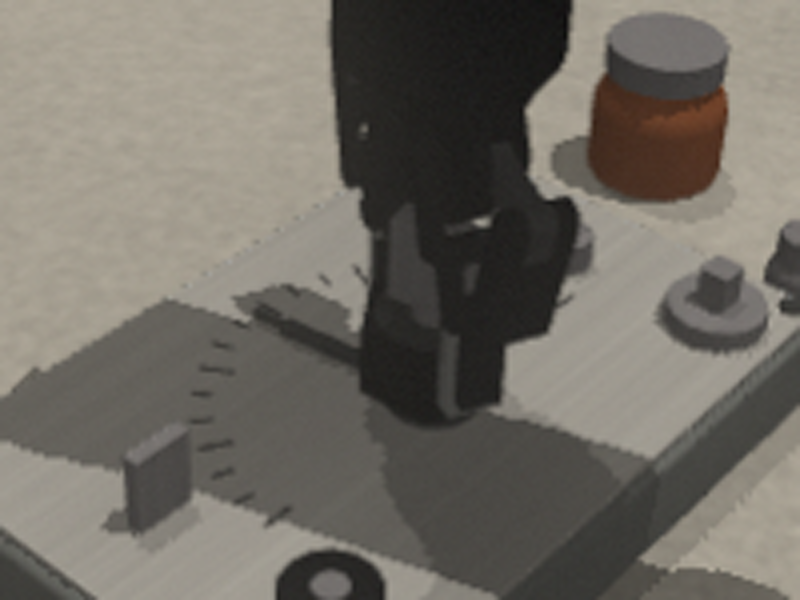

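Emit:
arm_command --rows '[{"claw": 140, "delta_pos": [0, 0, 0], "roll": -0.08}, {"claw": 140, "delta_pos": [0, 0, 0], "roll": -0.18}, {"claw": 140, "delta_pos": [0, 0, 0], "roll": -0.28}, {"claw": 140, "delta_pos": [0, 0, 0], "roll": -0.38}, {"claw": 140, "delta_pos": [0, 0, 0], "roll": -0.48}]'

```text
time: 3.27
position: [0.5161, 0.0631, 0.0617]
tcp_rot: [[0.972, -0.236, 0.001], [-0.236, -0.972, 0.001], [0.0, -0.002, -1.0]]
wrist_force: [-3.1, 1.3, 6.8]
opening: 0.0493
```

```bash
python3 go.py .516 .062 .061 5; python3 - <<'E'
from station import eyes
from h import *
S=eyes.capture("side");crop(S,"pics/s3.png",170,150,200,150,4)
E
```

```text
t 3.2667 pos [0.5161 0.0631 0.0617] yaw -13.65 tilt [ 6.0e-04  1.5e-03 -1.0e+00] open 0.0493 F [-3.1  1.3  6.8] M [ 0.21  0.79 -0.13] q [-32.4  11.9  24.9 113.2  -6.1  56.  -18.3]
delta [0.0002 0.001  0.0007] dist 0.001 roll -0.325
```

View pics/s3.png

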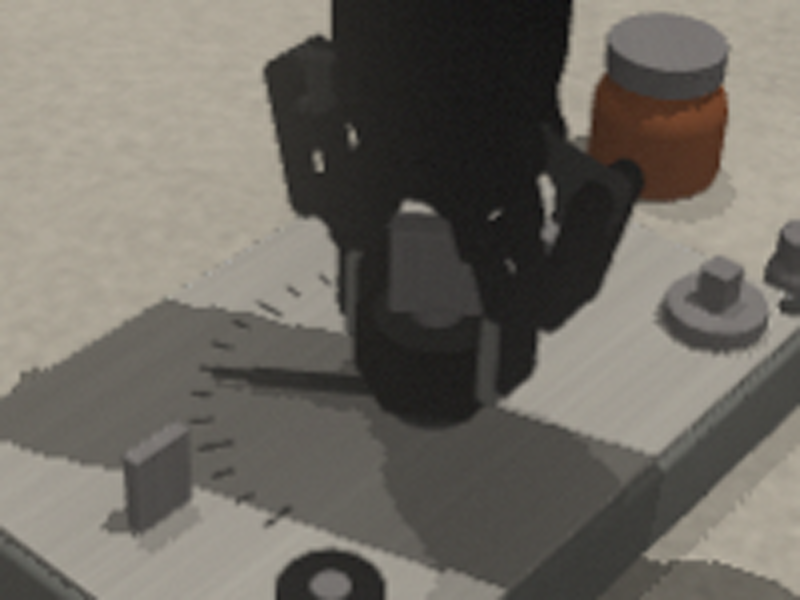

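```bash
python3 - <<'E'
from h import *
import pickle
T,S=pickle.load(open("c0.pkl","rb"))
s=lambda x,y:[170+(x+.5)/4-.5,150+(y+.5)/4-.5]
for z in (.048,.051):
  t=onz(S,[s(203,371),s(255,312)],z)[:,:2]-[.516,.062]
  print(t,np.linalg.norm(t,axis=1),np.degrees(np.arctan2(t[:,1],t[:,0])))
m=onz(S,[s(124,461),s(186,424),s(192,430),s(132,469)],.077)[:,:2].mean(0)-[.516,.062];print(m,np.degrees(np.arctan2(m[1],m[0])))
E
```

```text
[[ 0.08031915  0.02331183]
 [ 0.07977729 -0.0165007 ]] [0.08363377 0.08146588] [ 16.18484129 -11.68596422]
[[ 0.07845605  0.02648282]
 [ 0.07791811 -0.01304102]] [0.08280514 0.0790019 ] [18.65210062 -9.50143091]
[0.05661589 0.0934228 ] 58.78338759092257
```

Emit:
arm_command --rows '[{"claw": 140, "delta_pos": [0, 0, 0], "roll": -0.1}, {"claw": 140, "delta_pos": [0, 0, 0], "roll": -0.2}, {"claw": 140, "delta_pos": [0, 0, 0], "roll": -0.29}, {"claw": 140, "delta_pos": [0, 0, 0], "roll": -0.35}, {"claw": 140, "delta_pos": [0, 0, 0], "roll": -0.35}]'

```text
time: 3.73
position: [0.5158, 0.0631, 0.0617]
tcp_rot: [[0.994, 0.11, 0.0], [0.11, -0.994, 0.001], [0.0, -0.001, -1.0]]
wrist_force: [-3.2, 1.0, 7.9]
opening: 0.0493
```

Emit:
arm_command --rows '[{"claw": 90, "delta_pos": [0, 0, 0], "roll": 0}, {"claw": 60, "delta_pos": [0, 0, 0], "roll": 0}, {"claw": 30, "delta_pos": [0, 0, 0], "roll": 0}, {"claw": 0, "delta_pos": [0, 0, 0], "roll": 0}, {"claw": 0, "delta_pos": [0, 0, 0], "roll": 0}]'

```text
time: 4.15
position: [0.5159, 0.0624, 0.0603]
tcp_rot: [[0.994, 0.107, 0.0], [0.107, -0.994, -0.0], [0.0, 0.0, -1.0]]
wrist_force: [-0.4, -0.6, -0.5]
opening: 0.0853
```

```bash
python3 go.py .516 .062 .16 -49; python3 - <<'E'
from station import eyes
from h import *
S=eyes.capture("side");crop(S,"pics/s4.png",170,150,200,150,4)
E
```

```text
t 4.15 pos [0.5159 0.0624 0.0603] yaw 6.12 tilt [ 3.e-04 -1.e-04 -1.e+00] open 0.0853 F [-0.4 -0.6 -0.5] M [-0.01  0.03 -0.02] q [-30.3  11.9  22.5 113.2  -5.5  55.9   1. ]
delta [ 0.0001  0.0004 -0.0997] dist 0.1 roll 0.962
```

View pics/s4.png

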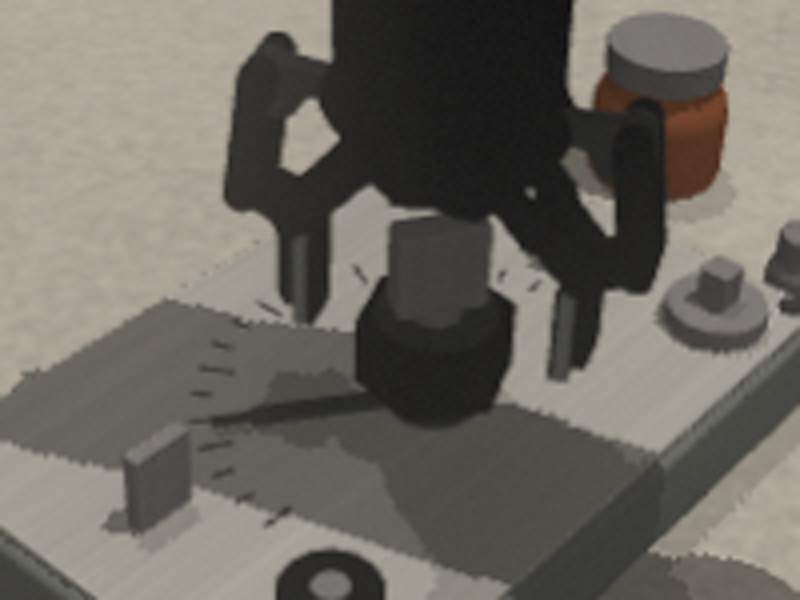

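Emit:
arm_command --rows '[{"claw": 0, "delta_pos": [0, 0, -0.025], "roll": 0}, {"claw": 0, "delta_pos": [0, 0, -0.06], "roll": 0}, {"claw": 0, "delta_pos": [0, 0, -0.1], "roll": 0}, {"claw": 0, "delta_pos": [0, 0.015, -0.13], "roll": 0.1}, {"claw": 0, "delta_pos": [0, 0.05, -0.14], "roll": 0.2}]'

```text
time: 4.62
position: [0.5237, 0.0177, 0.2055]
tcp_rot: [[0.996, -0.089, 0.008], [-0.089, -0.996, 0.004], [0.007, -0.005, -1.0]]
wrist_force: [1.5, 0.6, -0.3]
opening: 0.0857
```

Emit:
arm_command --rows '[{"claw": 0, "delta_pos": [0, 0.04, 0], "roll": 0.12}, {"claw": 0, "delta_pos": [0, 0.08, 0], "roll": 0.24}, {"claw": 0, "delta_pos": [0, 0.12, 0], "roll": 0.36}, {"claw": 0, "delta_pos": [0, 0.16, 0], "roll": 0.48}, {"claw": 0, "delta_pos": [0, 0.19, 0], "roll": 0.6}]'

```text
time: 5.03
position: [0.5025, -0.1804, 0.2007]
tcp_rot: [[0.764, -0.646, 0.001], [-0.646, -0.764, -0.001], [0.001, 0.0, -1.0]]
wrist_force: [-0.1, -0.9, 0.1]
opening: 0.0852
```

```bash
python3 go.py .516 .062 .18 -49; python3 - <<'E'
from station import eyes
from h import *
import pickle
T=eyes.capture("top");S=eyes.capture("side"); pickle.dump((T,S),open("c1.pkl","wb"))
crop(T,"pics/t5.png",155,160,150,110,5)
crop(S,"pics/s5.png",185,180,150,110,5)
E
```

```text
t 5.0333 pos [ 0.5025 -0.1804  0.2007] yaw -40.22 tilt [ 8.e-04 -1.e-03 -1.e+00] open 0.0852 F [-0.1 -0.9  0.1] M [-0.03 -0.01  0.03] q [-18.    5.4  37.3 103.3  -3.4  72.3 -20.1]
delta [-0.1462 -0.1938  0.0205] dist 0.244 roll 0.153
```

View pics/t5.png

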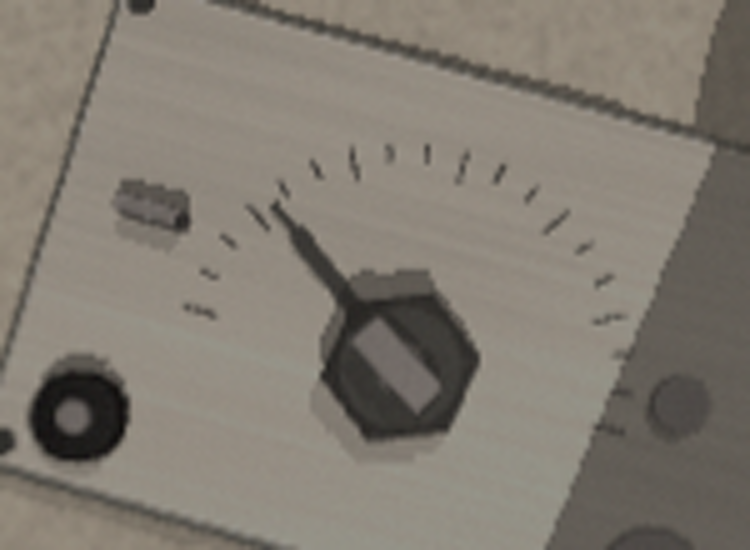

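View pics/s5.png

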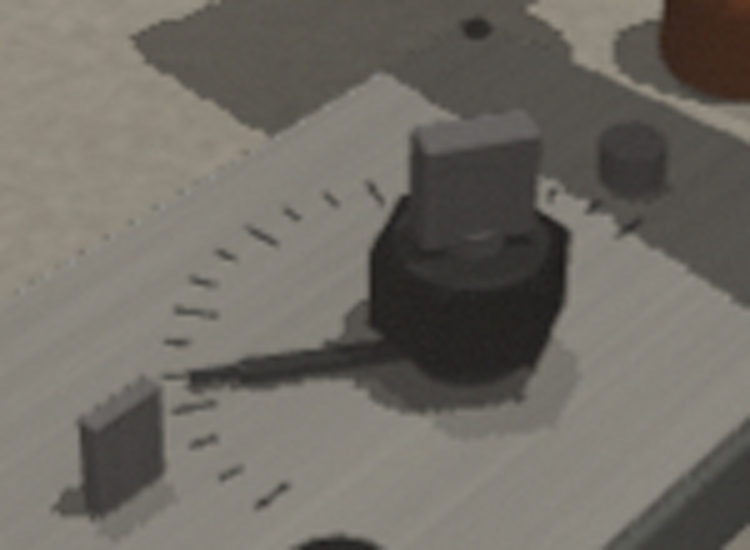

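```bash
cat > m.py <<'E'
import pickle
from h import *
T,S=pickle.load(open("c1.pkl","rb"))
t=lambda x,y:[155+(x+.5)/5-.5,160+(y+.5)/5-.5]
s=lambda x,y:[185+(x+.5)/5-.5,180+(y+.5)/5-.5]
ang=lambda v:np.degrees(np.arctan2(v[1],v[0]))
H=onz(T,[t(350,304),t(435,294),t(480,358),t(447,432),t(366,440),t(322,375)],.085);print("hex",H.mean(0))
c=H.mean(0)[:2]; print([round(ang(h[:2]-c)%60,1) for h in H])
b=onz(T,[t(378,317),t(441,387),t(418,415),t(352,342)],.123)[:,:2];print("barT",b.mean(0),ang(b[0]-b[1]),ang(b[3]-b[2]), np.linalg.norm(b[0]-b[1]),np.linalg.norm(b[1]-b[2]))
b=onz(S,[s(413,132),s(432,117),s(543,141),s(525,113)],.123)[:,:2];b=onz(S,[s(412,128),s(424,153),s(543,138),s(527,112)],.123)[:,:2];print("barS",b.mean(0),ang(b[1]-b[2]),ang(b[0]-b[3]),np.linalg.norm(b[0]-b[3]))
c=np.array([.516,.0622])
for z in(.0495,.051):
  n=onz(T,[t(275,206),t(351,303)],z)[:,:2];print("ndl T",n,np.linalg.norm(n[0]-c),ang(n[0]-c),"line",ang(n[0]-n[1]))
  n=onz(S,[s(189,379),s(390,349)],z)[:,:2];print("ndl S",n,np.linalg.norm(n[0]-c),ang(n[0]-c),"line",ang(n[0]-n[1]))
m=onz(T,[t(123,182),t(187,200),t(183,228),t(115,207)],.077)[:,:2];print("mT",m.mean(0),np.linalg.norm(m.mean(0)-c),ang(m.mean(0)-c))
m=onz(S,[s(80,421),s(148,377),s(163,388),s(92,432)],.077)[:,:2];print("mS",m.mean(0),np.linalg.norm(m.mean(0)-c),ang(m.mean(0)-c),ang(m[0]-m[1]))
E
python3 m.py
```

```text
hex [0.51589109 0.06298147 0.085     ]
[np.float64(38.3), np.float64(34.0), np.float64(35.9), np.float64(35.7), np.float64(34.7), np.float64(35.4)]
barT [0.51560152 0.06268582] 41.77109593448094 42.001744688530636 0.031734214444677215 0.012103747114091224
barS [0.51539259 0.06226476] 38.646516038907336 40.11833924562509 0.03257304593806859
ndl T [[0.57794928 0.11148476]
 [0.54090071 0.08256111]] 0.07916249689196889 38.504578935184476 line 37.97899800716378
ndl S [[0.5788926  0.11076603]
 [0.5337947  0.07393598]] 0.07946155062005168 37.67552556104265 line 39.2374436380382
ndl T [[0.57778355 0.11133511]
 [0.54081368 0.08247291]] 0.07893963642407062 38.49446741599296 line 37.97899800716382
ndl S [[0.57802107 0.11226467]
 [0.53308727 0.07556864]] 0.07970623592123413 38.91117570201933 line 39.23744363803821
mT [0.57589162 0.15378421] 0.10942885054709005 56.817261877628994
mS [0.57381193 0.15469037] 0.10907194425122228 57.99218954585086 72.61897346879888
```

```bash
python3 go.py .5157 .0626 .165 -49.3
```

```text
t 5.1333 pos [ 0.5017 -0.1835  0.2008] yaw -40.44 tilt [ 4.0e-04 -3.1e-03 -1.0e+00] open 0.0857 F [ 0.3  0.4 -0.3] M [ 0.02 -0.04  0.03] q [-17.9   5.4  37.5 103.3  -3.3  72.3 -20. ]
delta [-0.1491 -0.1965  0.035 ] dist 0.249 roll 0.155
```

Emit:
arm_command --rows '[{"claw": 0, "delta_pos": [-0.022, -0.029, 0], "roll": 0.04}, {"claw": 0, "delta_pos": [-0.046, -0.06, 0], "roll": 0.08}, {"claw": 0, "delta_pos": [-0.069, -0.091, 0], "roll": 0.12}, {"claw": 0, "delta_pos": [-0.092, -0.122, 0], "roll": 0.155}, {"claw": 0, "delta_pos": [-0.115, -0.152, 0], "roll": 0.155}]'

```text
time: 5.55
position: [0.5118, 0.0167, 0.2004]
tcp_rot: [[0.662, -0.75, 0.0], [-0.75, -0.662, 0.001], [-0.0, -0.001, -1.0]]
wrist_force: [1.0, -0.6, -0.1]
opening: 0.0855
```

```bash
python3 go.py .5157 .0626 .165 -49.3
```

```text
t 5.55 pos [0.5118 0.0167 0.2004] yaw -48.58 tilt [ 5.e-04  7.e-04 -1.e+00] open 0.0855 F [ 1.  -0.6 -0.1] M [-0.03 -0.06  0.07] q [-31.1   2.2  27.1 105.8  -1.1  72.2 -52.3]
delta [-0.0319 -0.0333  0.0355] dist 0.058 roll 0.013
```

Emit:
arm_command --rows '[{"claw": 0, "delta_pos": [-0.018, -0.019, 0.005], "roll": 0.013}, {"claw": 0, "delta_pos": [-0.032, -0.0333, 0.015], "roll": 0.013}, {"claw": 0, "delta_pos": [-0.032, -0.0333, 0.035], "roll": 0.013}, {"claw": 0, "delta_pos": [-0.032, -0.0333, 0.045], "roll": 0.013}, {"claw": 0, "delta_pos": [-0.032, -0.0333, 0.045], "roll": 0.013}]'

```text
time: 5.97
position: [0.5139, 0.0599, 0.1527]
tcp_rot: [[0.653, -0.758, -0.005], [-0.758, -0.653, -0.002], [-0.002, 0.005, -1.0]]
wrist_force: [-0.6, 0.5, 0.1]
opening: 0.0853
```

```bash
python3 go.py .5157 .0626 .092 -49.3
```

```text
t 5.9667 pos [0.5139 0.0599 0.1527] yaw -49.27 tilt [-0.0049 -0.0017 -1.    ] open 0.0853 F [-0.6  0.5  0.1] M [-0.02  0.05  0.01] q [-33.3   5.6  25.1 108.3  -2.5  67.  -56.5]
delta [-0.0007 -0.0034  0.0607] dist 0.061 roll 0.001
```

Emit:
arm_command --rows '[{"claw": 0, "delta_pos": [0, 0, 0.0], "roll": 0}, {"claw": 0, "delta_pos": [0, 0, 0.02], "roll": 0}, {"claw": 0, "delta_pos": [0, 0, 0.04], "roll": 0}, {"claw": 0, "delta_pos": [0, 0, 0.06], "roll": 0}, {"claw": 0, "delta_pos": [0, 0, 0.062], "roll": 0}]'

```text
time: 6.38
position: [0.5142, 0.0588, 0.0913]
tcp_rot: [[0.65, -0.76, -0.004], [-0.76, -0.65, -0.001], [-0.002, 0.004, -1.0]]
wrist_force: [-1.3, -0.9, -0.5]
opening: 0.0853
```

```bash
python3 go.py .5157 .0626 .092 -49.3; python3 - <<'E'
from station import eyes
from h import *
S=eyes.capture("side");crop(S,"pics/s6.png",170,150,200,150,4)
E
python3 go.py .5157 .0626 .092 -49.3
```

```text
t 6.3833 pos [0.5142 0.0588 0.0913] yaw -49.42 tilt [-0.0039 -0.0011 -1.    ] open 0.0853 F [-1.3 -0.9 -0.5] M [-0.03  0.11 -0.03] q [-32.5   9.6  25.1 111.9  -4.6  59.7 -54.8]
delta [-0.002  -0.0036 -0.0007] dist 0.004 roll -0.002
t 6.4333 pos [0.5149 0.059  0.0924] yaw -49.42 tilt [-2.6e-03 -9.0e-04 -1.0e+00] open 0.0854 F [0.3 0.  0.6] M [-0.03 -0.01  0.03] q [-32.5   9.5  25.1 111.8  -4.6  59.8 -54.8]
delta [-0.0023 -0.003   0.0004] dist 0.004 roll -0.002
```

View pics/s6.png

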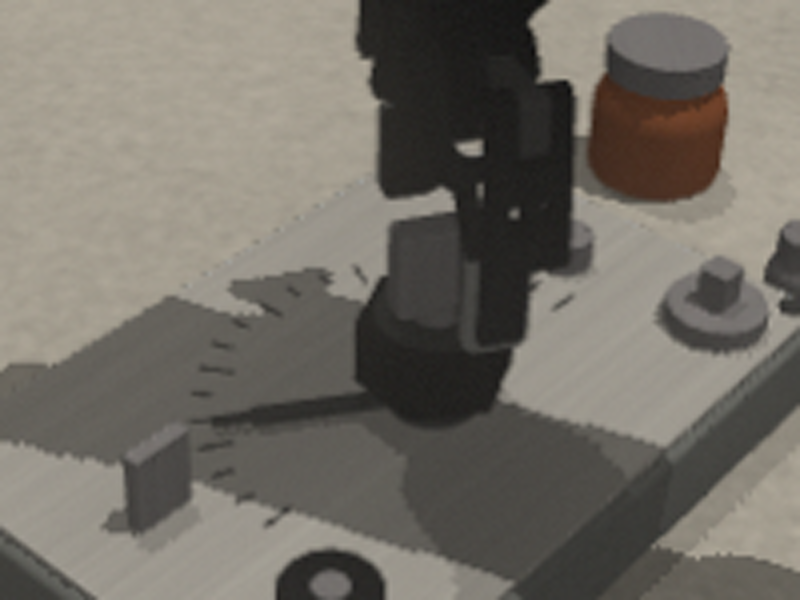

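Emit:
arm_command --rows '[{"claw": 0, "delta_pos": [-0.0022, -0.003, 0.0], "roll": 0}, {"claw": 80, "delta_pos": [-0.0022, -0.003, 0], "roll": 0}, {"claw": 140, "delta_pos": [-0.0022, -0.003, 0], "roll": 0}, {"claw": 180, "delta_pos": [-0.0022, -0.003, 0], "roll": 0}, {"claw": 210, "delta_pos": [-0.0022, -0.003, 0], "roll": 0}]' --newtons 30

```text
time: 6.85
position: [0.5173, 0.0637, 0.0942]
tcp_rot: [[0.652, -0.758, 0.001], [-0.758, -0.652, 0.001], [0.001, -0.001, -1.0]]
wrist_force: [-0.6, -0.1, -0.5]
opening: 0.0386
```

Emit:
arm_command --rows '[{"claw": 230, "delta_pos": [0, 0, 0.0], "roll": 0}, {"claw": 240, "delta_pos": [0, 0, 0.0], "roll": 0}, {"claw": 240, "delta_pos": [0, 0, 0.0], "roll": 0}]'

```text
time: 7.1
position: [0.517, 0.0633, 0.0937]
tcp_rot: [[0.652, -0.759, 0.001], [-0.759, -0.652, -0.0], [0.001, -0.0, -1.0]]
wrist_force: [0.3, -0.5, 1.8]
opening: 0.013
```

```bash
python3 go.py .5157 .0626 .092 -49.3; python3 - <<'E'
from station import eyes
from h import *
S=eyes.capture("side");crop(S,"pics/s7.png",170,150,200,150,4)
E
```

```text
t 7.1 pos [0.517  0.0633 0.0937] yaw -49.34 tilt [ 6.e-04 -1.e-04 -1.e+00] open 0.013 F [ 0.3 -0.5  1.8] M [-0.19  0.11  0.11] q [-32.8   9.6  24.9 111.5  -4.6  59.8 -55.2]
delta [-0.0003  0.0015  0.0017] dist 0.002 roll -0.001
```

View pics/s7.png

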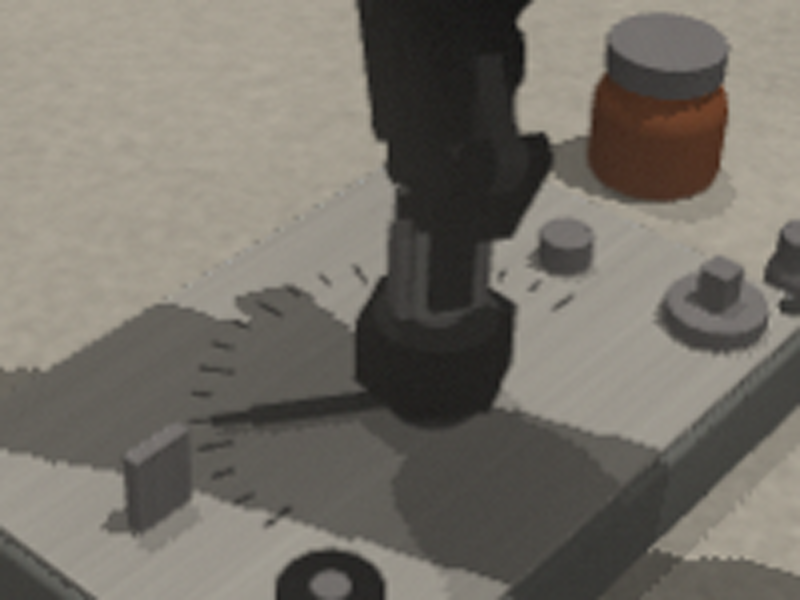

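Emit:
arm_command --rows '[{"claw": 240, "delta_pos": [0, 0, 0], "roll": -0.08}, {"claw": 240, "delta_pos": [0, 0, 0], "roll": -0.18}, {"claw": 240, "delta_pos": [0, 0, 0], "roll": -0.28}, {"claw": 240, "delta_pos": [0, 0, 0], "roll": -0.38}, {"claw": 240, "delta_pos": [0, 0, 0], "roll": -0.48}]'

```text
time: 7.57
position: [0.5165, 0.0637, 0.0937]
tcp_rot: [[0.93, -0.367, -0.001], [-0.367, -0.93, 0.0], [-0.001, -0.0, -1.0]]
wrist_force: [-1.9, -0.6, 4.8]
opening: 0.0134
```

Emit:
arm_command --rows '[{"claw": 240, "delta_pos": [0, 0, 0], "roll": -0.1}, {"claw": 240, "delta_pos": [0, 0, 0], "roll": -0.2}, {"claw": 240, "delta_pos": [0, 0, 0], "roll": -0.3}, {"claw": 240, "delta_pos": [0, 0, 0], "roll": -0.4}, {"claw": 240, "delta_pos": [0, 0, 0], "roll": -0.46}]'

```text
time: 7.98
position: [0.5158, 0.0639, 0.0936]
tcp_rot: [[0.997, 0.083, -0.002], [0.083, -0.997, 0.001], [-0.002, -0.001, -1.0]]
wrist_force: [-4.0, -0.4, 5.6]
opening: 0.0139
```

```bash
python3 go.py .5157 .0626 .092 8; python3 - <<'E'
from station import eyes
from h import *
S=eyes.capture("side");crop(S,"pics/s8.png",185,180,150,110,5)
E
```

```text
t 7.9833 pos [0.5158 0.0639 0.0936] yaw 4.79 tilt [-2.2e-03  5.0e-04 -1.0e+00] open 0.0139 F [-4.  -0.4  5.6] M [-0.05  0.88 -0.06] q [-28.2   9.4  19.9 111.4  -3.7  59.9  -1.9]
delta [-0.0002  0.0012  0.0016] dist 0.002 roll -0.056
```

View pics/s8.png

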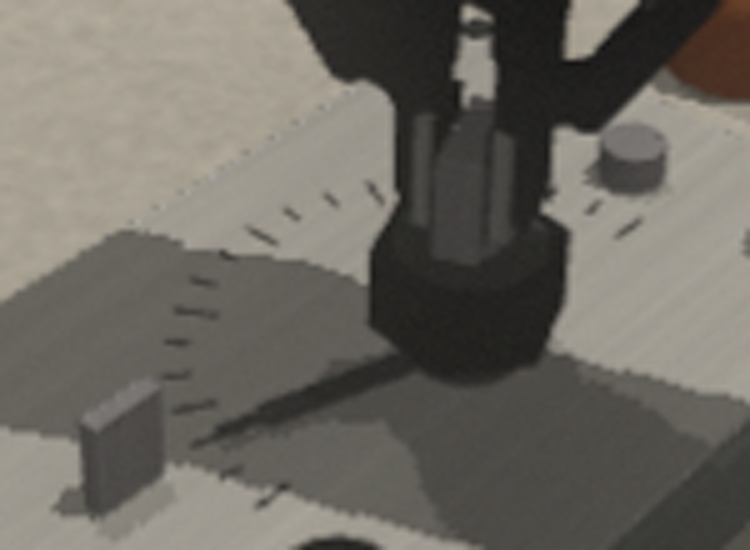

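```bash
python3 - <<'E'
import pickle
from h import *
T,S=pickle.load(open("c1.pkl","rb"))
s=lambda x,y:[185+(x+.5)/5-.5,180+(y+.5)/5-.5]
ang=lambda v:np.degrees(np.arctan2(v[1],v[0]))
c=np.array([.5157,.0626])
for z in(.0495,.051):
  n=onz(S,[s(193,444),s(405,362)],z)[:,:2];print(n,np.linalg.norm(n[0]-c),ang(n[0]-c),"line",ang(n[0]-n[1]))
m=onz(S,[s(80,421),s(148,377),s(163,388),s(92,432)],.077)[:,:2]
print(m,ang(m.mean(0)-c))
b=onz(S,[s(97,519),s(163,479)],.045)[:,:2];print(b,ang(b[0]-b[1]),np.linalg.norm(b[0]-b[1]))
u=(b[0]-b[1])/np.linalg.norm(b[0]-b[1]);nn=np.array([-u[1],u[0]]); 
for sg in (1,-1):
  mc=b.mean(0)+sg*nn*.0035;print(mc,ang(mc-c),np.linalg.norm(mc-c))
E
```

```text
[[0.56506446 0.13366263]
 [0.52762079 0.07722202]] 0.08652599275090651 55.21378552176731 line 56.439021690409284
[[0.56424325 0.13507796]
 [0.52693583 0.07884272]] 0.08723245503995464 56.18718266421061 line 56.43902169040914
[[0.57998033 0.16493504]
 [0.57290386 0.14232777]
 [0.56725573 0.14436891]
 [0.57510781 0.16712978]] 57.74678097688635
[[0.57621829 0.16598376]
 [0.56811908 0.14506576]] 68.83418114426235 0.022431222284731513
[0.5689048 0.1567885] 60.53894884368583 0.10817681549514185
[0.57543257 0.15426102] 56.90899096333892 0.10940622754208312
```

Emit:
arm_command --rows '[{"claw": 240, "delta_pos": [0, 0, 0], "roll": -0.03}, {"claw": 240, "delta_pos": [0, 0, 0], "roll": -0.045}, {"claw": 240, "delta_pos": [0, 0, 0], "roll": -0.045}]'

```text
time: 8.28
position: [0.5157, 0.0638, 0.0937]
tcp_rot: [[0.992, 0.124, -0.002], [0.124, -0.992, 0.0], [-0.002, -0.001, -1.0]]
wrist_force: [-3.6, -0.6, 6.2]
opening: 0.0133
```

Emit:
arm_command --rows '[{"claw": 180, "delta_pos": [0, 0, 0], "roll": 0}, {"claw": 120, "delta_pos": [0, 0, 0], "roll": 0}, {"claw": 60, "delta_pos": [0, 0, 0], "roll": 0}, {"claw": 0, "delta_pos": [0, 0, 0], "roll": 0}, {"claw": 0, "delta_pos": [0, 0, 0], "roll": 0}]'

```text
time: 8.7
position: [0.5167, 0.0636, 0.0932]
tcp_rot: [[0.992, 0.124, -0.0], [0.124, -0.992, -0.0], [-0.0, 0.0, -1.0]]
wrist_force: [0.1, 0.6, 0.1]
opening: 0.0725
```

Emit:
arm_command --rows '[{"claw": 0, "delta_pos": [0, 0, -0.02], "roll": 0}, {"claw": 0, "delta_pos": [0, 0, -0.05], "roll": 0}, {"claw": 0, "delta_pos": [0, 0, -0.08], "roll": 0}, {"claw": 0, "delta_pos": [0, 0.01, -0.1], "roll": 0.1}, {"claw": 0, "delta_pos": [0, 0.04, -0.11], "roll": 0.2}]'

```text
time: 9.12
position: [0.523, 0.0288, 0.2065]
tcp_rot: [[0.997, -0.073, 0.004], [-0.073, -0.997, 0.004], [0.004, -0.004, -1.0]]
wrist_force: [1.0, 0.6, 0.7]
opening: 0.0856
```

Emit:
arm_command --rows '[{"claw": 0, "delta_pos": [0, 0.04, 0], "roll": 0.12}, {"claw": 0, "delta_pos": [0, 0.08, 0], "roll": 0.24}, {"claw": 0, "delta_pos": [0, 0.12, 0], "roll": 0.36}, {"claw": 0, "delta_pos": [0, 0.16, 0], "roll": 0.48}, {"claw": 0, "delta_pos": [0, 0.19, 0], "roll": 0.6}]'

```text
time: 9.53
position: [0.5063, -0.1695, 0.2037]
tcp_rot: [[0.774, -0.633, 0.001], [-0.633, -0.774, -0.001], [0.001, 0.0, -1.0]]
wrist_force: [-0.4, -0.2, -0.1]
opening: 0.0854
```

```bash
python3 go.py .516 .062 .18 -49; python3 - <<'E'
from station import eyes
from h import *
import pickle
T=eyes.capture("top");S=eyes.capture("side"); pickle.dump((T,S),open("c2.pkl","wb"))
crop(T,"pics/t9.png",160,180,100,75,8)
crop(S,"pics/s9.png",185,200,120,90,6)
E
```

```text
t 9.5333 pos [ 0.5063 -0.1695  0.2037] yaw -39.24 tilt [ 7.e-04 -1.e-03 -1.e+00] open 0.0854 F [-0.4 -0.2 -0.1] M [-0.04 -0.04  0.02] q [-15.9   5.1  33.5 103.   -2.9  72.7 -20.8]
delta [-0.139  -0.1854  0.0234] dist 0.233 roll 0.17
```

View pics/t9.png

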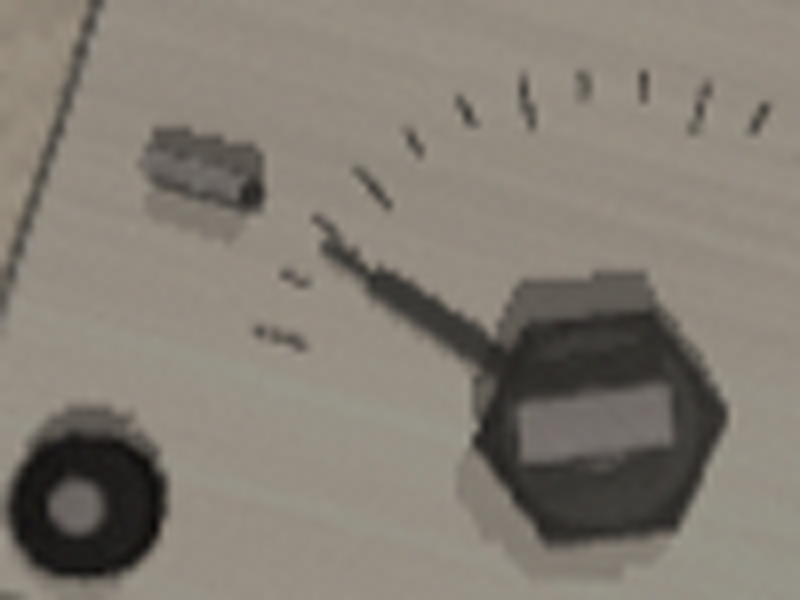

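View pics/s9.png

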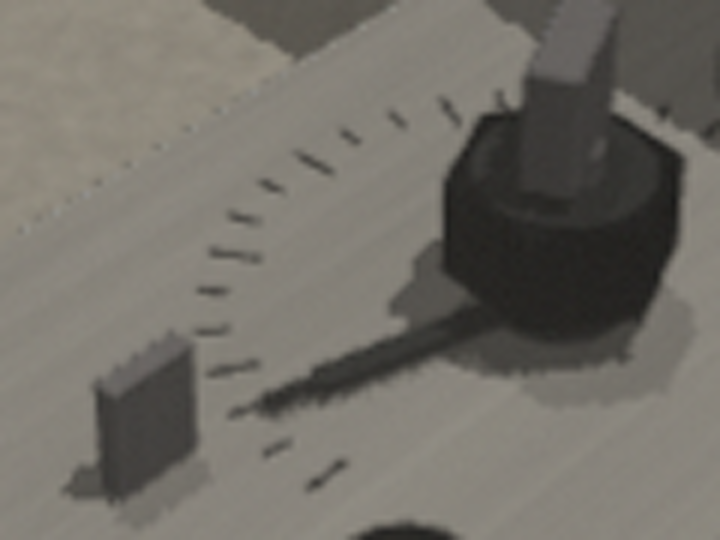

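```bash
python3 - <<'E'
import pickle
from h import *
T,S=pickle.load(open("c2.pkl","rb"))
a=T["image"][190:215,172:202,::-1].astype(float); b=S["image"][248:290,192:222,::-1].astype(float)
f=lambda a,s:cv2.resize(np.clip((a-30)*1.9,0,255).astype(np.uint8),None,fx=s,fy=s,interpolation=cv2.INTER_NEAREST)
A=f(a,14);B=f(b,13);h=max(A.shape[0],B.shape[0]);im=np.zeros((h,A.shape[1]+B.shape[1],3),np.uint8)
im[:A.shape[0],:A.shape[1]]=A;im[:B.shape[0],A.shape[1]:]=B
print(A.shape,B.shape)
cv2.imwrite("pics/z.png",im[:600,:800])
E
```

```text
(350, 420, 3) (546, 390, 3)
```

View pics/z.png

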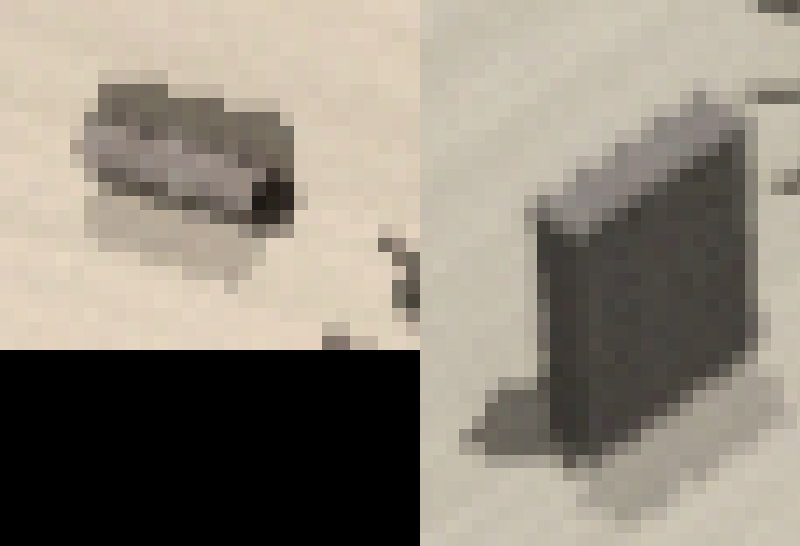

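```bash
python3 - <<'E'
import pickle
from h import *
T,S=pickle.load(open("c2.pkl","rb"))
t=lambda x,y:[172+x/14-.5,190+y/14-.5]
s=lambda x,y:[192+x/13-.5,248+y/13-.5]
ang=lambda v:np.degrees(np.arctan2(v[1],v[0]))
c=np.array([.5157,.0626])
m=onz(T,[t(84,124),t(262,157),t(255,208),t(84,180)],.077)[:,:2];print("topT",m.round(4),m.mean(0),ang(m.mean(0)-c),np.linalg.norm(m[0]-m[1]),np.linalg.norm(m[1]-m[2]))
m=onz(T,[t(295,170),t(295,224)],.045)[:,:2];print("endbase T",m)
m=onz(S,[s(110,203),s(278,92),s(328,130),s(150,240)],.077)[:,:2];print("topS",m.round(4),m.mean(0),ang(m.mean(0)-c))
b=onz(S,[s(130,447),s(152,467),s(335,350)],.045)[:,:2];print("baseS",b);mc=(b[0]+b[2])/2;print(mc,ang(mc-c),ang(b[1]-b[2]))
# needle
tt=lambda x,y:[160+(x+.5)/8-.5,180+(y+.5)/8-.5]; ss=lambda x,y:[185+(x+.5)/6-.5,200+(y+.5)/6-.5]
n=onz(T,[tt(325,245),tt(490,357),tt(380,283)],.0505)[:,:2];print("ndlT",n,np.linalg.norm(n[0]-c),ang(n[0]-c),ang(n[0]-n[1]),ang(n[1]-c),ang(n[2]-c))
n=onz(S,[ss(262,402),ss(480,318)],.0505)[:,:2];print("ndlS",n,np.linalg.norm(n[0]-c),ang(n[0]-c),ang(n[0]-n[1]))
b=onz(T,[tt(518,402),tt(670,385),tt(674,443),tt(523,466)],.123)[:,:2];print("bar",b.mean(0),ang(b[0]-b[1]),ang(b[3]-b[2]))
H=onz(T,[tt(525,322),tt(655,312),tt(727,415),tt(678,527),tt(548,543),tt(478,438)],.085)[:,:2];print("hex",H.mean(0),[round(ang(h-H.mean(0))%60,1) for h in H])
E
```

```text
topT [[0.5798 0.1676]
 [0.5753 0.1442]
 [0.5686 0.145 ]
 [0.5725 0.1675]] [0.57407184 0.15607409] 58.016427152880254 0.02381244864266166 0.006732456392359238
endbase T [[0.57706462 0.14453406]
 [0.56965496 0.14443998]]
topS [[0.5814 0.1642]
 [0.5749 0.1424]
 [0.5675 0.1452]
 [0.5751 0.167 ]] [0.57471554 0.15468731] 57.34560901305067
baseS [[0.58060894 0.16503026]
 [0.57714535 0.16649431]
 [0.56896255 0.1433761 ]]
[0.57478574 0.15420318] 57.17723730474334 70.50833143670289
ndlT [[0.56010578 0.12909679]
 [0.53340268 0.09000691]
 [0.55101901 0.11601489]] 0.0799605895368741 56.26546377434614 55.662213395737666 57.140763627350616 56.526515958714604
ndlS [[0.56012326 0.12839889]
 [0.52793395 0.08008722]] 0.07939093236482737 55.975260162891516 56.32509651263664
bar [0.51572371 0.06258158] 95.8998825816189 98.14736101548958
hex [0.51624261 0.06263962] [np.float64(36.4), np.float64(34.6), np.float64(34.5), np.float64(36.8), np.float64(35.0), np.float64(35.1)]
```

```bash
python3 - <<'E'
import pickle
from h import *
T,S=pickle.load(open("c2.pkl","rb"))
c=np.array([.5158,.0626]);ang=lambda v:np.degrees(np.arctan2(v[1],v[0]))
# darkness profile across needle at several radii, sampled on plane z=.051
for nm,C in(("T",T),("S",S)):
  g=cv2.cvtColor(C["image"],cv2.COLOR_RGB2GRAY).astype(np.float32)
  for r in (.04,.046,.05,.054,.058,.062,.066,.07,.074,.078):
    a=np.arange(44,70,.5); X=np.c_[c+r*np.c_[np.cos(np.radians(a)),np.sin(np.radians(a))],np.full(len(a),.051)]
    p=proj(C,X).astype(np.float32)
    v=cv2.remap(g,p[:,0].reshape(1,-1),p[:,1].reshape(1,-1),cv2.INTER_LINEAR)[0]
    bg=np.median(v); w=np.clip(bg*.75-v,0,None); 
    print(nm,r,"ctr",round((a*w).sum()/max(w.sum(),1e-6),2),"bg",bg,"min",v.min(),"at",a[v.argmin()], "span",a[w>0][[0,-1]] if (w>0).any() else None)
def f(im,x,y,w,h,s): return cv2.resize(np.clip((im[y:y+h,x:x+w,::-1].astype(float)-30)*1.9,0,255).astype(np.uint8),None,fx=s,fy=s,interpolation=cv2.INTER_NEAREST)
A=f(T["image"],192,203,36,36,11);B=f(S["image"],218,245,50,36,8);B=cv2.copyMakeBorder(B,0,396-288,0,0,cv2.BORDER_CONSTANT)
cv2.imwrite("pics/z2.png",np.hstack([A,B]))
E
```

```text
T 0.04 ctr 56.61 bg 102.34131 min 57.40625 at 55.0 span [52. 61.]
T 0.046 ctr 56.49 bg 128.14062 min 57.125 at 56.5 span [52.5 61. ]
T 0.05 ctr 56.24 bg 129.22656 min 57.273438 at 54.5 span [52.  60.5]
T 0.054 ctr 56.46 bg 137.79541 min 57.90625 at 55.0 span [52.5 60.5]
T 0.058 ctr 56.36 bg 138.51172 min 56.54297 at 57.0 span [52.5 60.5]
T 0.062 ctr 56.4 bg 141.32422 min 57.32422 at 56.5 span [53. 60.]
T 0.066 ctr 56.54 bg 141.19287 min 57.0 at 57.0 span [54.  59.5]
T 0.07 ctr 56.54 bg 141.16016 min 68.6875 at 56.5 span [55. 58.]
T 0.074 ctr 56.13 bg 140.18652 min 62.632812 at 56.5 span [44. 58.]
T 0.078 ctr 54.64 bg 138.98438 min 70.93164 at 56.5 span [44.  57.5]
S 0.04 ctr 60.45 bg 68.87305 min 48.898438 at 60.5 span [59.  61.5]
S 0.046 ctr 58.98 bg 78.94531 min 50.120117 at 61.0 span [52.5 62. ]
S 0.05 ctr 58.02 bg 89.066895 min 50.01758 at 61.0 span [52.5 62.5]
S 0.054 ctr 57.57 bg 94.296875 min 52.242188 at 60.0 span [52.5 62. ]
S 0.058 ctr 57.84 bg 108.41992 min 51.0 at 60.0 span [53.  62.5]
S 0.062 ctr 57.72 bg 112.62012 min 50.632812 at 59.5 span [53. 63.]
S 0.066 ctr 58.18 bg 124.94238 min 49.0 at 58.0 span [54.5 62. ]
S 0.07 ctr 57.47 bg 129.08789 min 56.625 at 56.5 span [54.5 61. ]
S 0.074 ctr 57.27 bg 126.021484 min 52.46875 at 57.5 span [55. 60.]
S 0.078 ctr 57.37 bg 121.69092 min 53.507812 at 56.5 span [55. 60.]
```

View pics/z2.png

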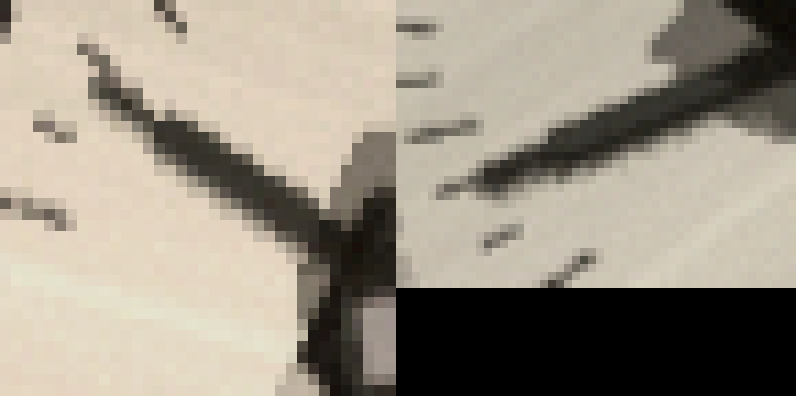

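```bash
python3 go.py .516 .0632 .2 7.1
```

```text
t 9.6333 pos [ 0.5056 -0.1726  0.2038] yaw -39.47 tilt [ 5.0e-04 -3.1e-03 -1.0e+00] open 0.0853 F [-0.6 -0.8 -0.2] M [-0.04 -0.07  0.02] q [-15.8   5.2  33.7 103.   -2.8  72.7 -20.8]
delta [-0.1419 -0.1887  0.003 ] dist 0.236 roll -0.813
```

Emit:
arm_command --rows '[{"claw": 0, "delta_pos": [-0.022, -0.03, 0], "roll": -0.12}, {"claw": 0, "delta_pos": [-0.045, -0.06, 0], "roll": -0.24}, {"claw": 0, "delta_pos": [-0.068, -0.09, 0], "roll": -0.36}, {"claw": 0, "delta_pos": [-0.09, -0.12, 0], "roll": -0.48}, {"claw": 0, "delta_pos": [-0.112, -0.15, 0], "roll": -0.6}]'

```text
time: 10.05
position: [0.5134, 0.0241, 0.2034]
tcp_rot: [[0.998, -0.069, 0.0], [-0.069, -0.998, 0.001], [0.0, -0.001, -1.0]]
wrist_force: [0.5, 0.3, -1.3]
opening: 0.0855
```

```bash
python3 go.py .516 .0632 .2 7.1
```

```text
t 10.05 pos [0.5134 0.0241 0.2034] yaw -3.93 tilt [ 4.e-04  6.e-04 -1.e+00] open 0.0855 F [ 0.5  0.3 -1.3] M [-0.   -0.01  0.04] q [-27.1   2.4  22.2 105.2  -1.   72.5  -8.6]
delta [-0.0001 -0.0392  0.0034] dist 0.039 roll -0.192
```

Emit:
arm_command --rows '[{"claw": 0, "delta_pos": [0, -0.02, 0], "roll": -0.1}, {"claw": 0, "delta_pos": [0, -0.037, 0], "roll": -0.185}, {"claw": 0, "delta_pos": [0, -0.037, 0.02], "roll": -0.185}, {"claw": 0, "delta_pos": [0, -0.037, 0.04], "roll": -0.185}, {"claw": 0, "delta_pos": [0, -0.037, 0.05], "roll": -0.185}]'

```text
time: 10.47
position: [0.5152, 0.0595, 0.1511]
tcp_rot: [[0.994, 0.112, -0.003], [0.112, -0.994, -0.0], [-0.003, 0.0, -1.0]]
wrist_force: [-0.6, -0.1, -1.2]
opening: 0.0853
```

Emit:
arm_command --rows '[{"claw": 0, "delta_pos": [0, 0, 0], "roll": 0}]'

```text
time: 10.55
position: [0.5145, 0.0587, 0.1508]
tcp_rot: [[0.994, 0.11, -0.005], [0.11, -0.994, -0.001], [-0.005, 0.001, -1.0]]
wrist_force: [-0.6, 0.1, 0.7]
opening: 0.0854
```

```bash
python3 go.py .516 .0632 .0935 7.1
```

```text
t 10.55 pos [0.5145 0.0587 0.1508] yaw 6.31 tilt [-0.0049 -0.0012 -1.    ] open 0.0854 F [-0.6  0.1  0.7] M [-0.05  0.04  0.01] q [-28.5   5.7  20.3 108.2  -2.1  66.8  -1.2]
delta [ 0.0022 -0.0043  0.0572] dist 0.057 roll -0.014
```

Emit:
arm_command --rows '[{"claw": 0, "delta_pos": [0.001, -0.004, 0.01], "roll": -0.014}, {"claw": 0, "delta_pos": [0.001, -0.004, 0.025], "roll": -0.014}, {"claw": 0, "delta_pos": [0.001, -0.004, 0.045], "roll": -0.014}, {"claw": 0, "delta_pos": [0.001, -0.004, 0.057], "roll": -0.014}, {"claw": 0, "delta_pos": [0.001, -0.004, 0.057], "roll": -0.014}]'

```text
time: 10.97
position: [0.5155, 0.0624, 0.0941]
tcp_rot: [[0.992, 0.123, -0.004], [0.123, -0.992, -0.001], [-0.004, 0.0, -1.0]]
wrist_force: [-0.0, -0.1, -0.2]
opening: 0.0857
```

Emit:
arm_command --rows '[{"claw": 0, "delta_pos": [0, 0, 0], "roll": 0}, {"claw": 0, "delta_pos": [0, 0, 0], "roll": 0}]'

```text
time: 11.13
position: [0.518, 0.0626, 0.0974]
tcp_rot: [[0.992, 0.123, 0.002], [0.123, -0.992, 0.0], [0.002, -0.0, -1.0]]
wrist_force: [-0.2, 0.2, 1.0]
opening: 0.0856
```

```bash
python3 go.py .516 .0632 .0935 7.1
```

```text
t 11.1333 pos [0.518  0.0626 0.0974] yaw 7.05 tilt [ 1.8e-03  5.0e-04 -1.0e+00] open 0.0856 F [-0.2  0.2  1. ] M [ 0.01 -0.02  0.  ] q [-28.2   9.2  20.  111.1  -3.6  60.2   0.4]
delta [-0.002  -0.0008  0.0039] dist 0.004 roll -0.001
```

Settled; trim the x by −2 mm and z by +3 mm, then close on the bar.

Emit:
arm_command --rows '[{"claw": 0, "delta_pos": [-0.002, -0.0005, 0.003], "roll": 0}, {"claw": 80, "delta_pos": [-0.002, -0.0005, 0.003], "roll": 0}, {"claw": 140, "delta_pos": [-0.002, -0.0005, 0.003], "roll": 0}, {"claw": 180, "delta_pos": [-0.002, -0.0005, 0.003], "roll": 0}, {"claw": 210, "delta_pos": [-0.002, -0.0005, 0.003], "roll": 0}]' --newtons 30

```text
time: 11.55
position: [0.5153, 0.0628, 0.0936]
tcp_rot: [[0.992, 0.123, 0.001], [0.123, -0.992, 0.0], [0.001, -0.0, -1.0]]
wrist_force: [0.3, 0.2, 0.7]
opening: 0.0385
```

Emit:
arm_command --rows '[{"claw": 230, "delta_pos": [0, 0, 0.0], "roll": 0}, {"claw": 240, "delta_pos": [0, 0, 0.0], "roll": 0}, {"claw": 240, "delta_pos": [0, 0, 0.0], "roll": 0}, {"claw": 240, "delta_pos": [0, 0, 0.0], "roll": -0.025}, {"claw": 240, "delta_pos": [0, 0, 0.0], "roll": -0.047}]'

```text
time: 11.97
position: [0.5156, 0.0628, 0.0936]
tcp_rot: [[0.985, 0.171, 0.001], [0.171, -0.985, 0.0], [0.001, -0.0, -1.0]]
wrist_force: [2.0, 0.9, 1.0]
opening: 0.0137
```

Emit:
arm_command --rows '[{"claw": 240, "delta_pos": [0, 0, 0], "roll": 0}, {"claw": 240, "delta_pos": [0, 0, 0], "roll": 0}]'

```text
time: 12.13
position: [0.5156, 0.0628, 0.0936]
tcp_rot: [[0.986, 0.169, 0.001], [0.169, -0.986, 0.0], [0.001, 0.0, -1.0]]
wrist_force: [2.2, -0.2, 0.5]
opening: 0.0131
```

```bash
python3 go.py .516 .0632 .0935 9.8
```

```text
t 12.1333 pos [0.5156 0.0628 0.0936] yaw 9.75 tilt [ 1.2e-03  2.0e-04 -1.0e+00] open 0.0131 F [ 2.2 -0.2  0.5] M [ 0.01 -0.5   0.05] q [-28.1   9.2  19.7 111.6  -3.6  59.7   3. ]
delta [ 0.0005 -0.0003  0.0001] dist 0.001 roll -0.001
```

Emit:
arm_command --rows '[{"claw": 180, "delta_pos": [0, 0, 0], "roll": 0}, {"claw": 120, "delta_pos": [0, 0, 0], "roll": 0}, {"claw": 60, "delta_pos": [0, 0, 0], "roll": 0}, {"claw": 0, "delta_pos": [0, 0, 0], "roll": 0}, {"claw": 0, "delta_pos": [0, 0, 0], "roll": 0}]'

```text
time: 12.55
position: [0.5148, 0.0628, 0.0932]
tcp_rot: [[0.986, 0.169, -0.001], [0.169, -0.986, -0.0], [-0.001, -0.0, -1.0]]
wrist_force: [0.3, 0.3, -0.2]
opening: 0.0722
```

Emit:
arm_command --rows '[{"claw": 0, "delta_pos": [0, 0, -0.02], "roll": 0}, {"claw": 0, "delta_pos": [0, 0, -0.05], "roll": 0}, {"claw": 0, "delta_pos": [0, 0, -0.08], "roll": 0}, {"claw": 0, "delta_pos": [0, 0.01, -0.1], "roll": 0.1}, {"claw": 0, "delta_pos": [0, 0.04, -0.11], "roll": 0.2}]'

```text
time: 12.97
position: [0.523, 0.0282, 0.2065]
tcp_rot: [[1.0, -0.027, 0.004], [-0.027, -1.0, 0.004], [0.004, -0.004, -1.0]]
wrist_force: [0.7, -0.1, 0.7]
opening: 0.0855
```

Emit:
arm_command --rows '[{"claw": 0, "delta_pos": [0, 0.04, 0], "roll": 0.12}, {"claw": 0, "delta_pos": [0, 0.08, 0], "roll": 0.24}, {"claw": 0, "delta_pos": [0, 0.12, 0], "roll": 0.36}, {"claw": 0, "delta_pos": [0, 0.16, 0], "roll": 0.48}, {"claw": 0, "delta_pos": [0, 0.19, 0], "roll": 0.6}]'

```text
time: 13.38
position: [0.5152, -0.1704, 0.2037]
tcp_rot: [[0.803, -0.596, 0.001], [-0.596, -0.803, -0.001], [0.001, 0.0, -1.0]]
wrist_force: [0.1, 0.8, -0.4]
opening: 0.0853
```

Emit:
arm_command --rows '[{"claw": 0, "delta_pos": [0, 0, 0], "roll": 0}, {"claw": 0, "delta_pos": [0, 0, 0], "roll": 0}, {"claw": 0, "delta_pos": [0, 0, 0], "roll": 0}]'

```text
time: 13.63
position: [0.5162, -0.1657, 0.2031]
tcp_rot: [[0.809, -0.588, -0.0], [-0.588, -0.809, 0.001], [-0.001, -0.001, -1.0]]
wrist_force: [0.5, 1.0, -0.0]
opening: 0.0856
```

```bash
python3 - <<'E'
from station import eyes,robot
from h import *
import pickle
T=eyes.capture("top");S=eyes.capture("side"); pickle.dump((T,S),open("c3.pkl","wb"))
c=np.array([.5158,.0626]);ang=lambda v:np.degrees(np.arctan2(v[1],v[0]))
g=cv2.cvtColor(T["image"],cv2.COLOR_RGB2GRAY).astype(np.float32)
for r in (.046,.05,.054,.058,.062,.066,.07):
    a=np.arange(44,72,.5); X=np.c_[c+r*np.c_[np.cos(np.radians(a)),np.sin(np.radians(a))],np.full(len(a),.051)]
    p=proj(T,X).astype(np.float32)
    v=cv2.remap(g,p[:,0].reshape(1,-1),p[:,1].reshape(1,-1),cv2.INTER_LINEAR)[0]
    w=np.clip(np.median(v)*.75-v,0,None);print(r,round((a*w).sum()/w.sum(),2))
print(robot.read_state()["time"],robot.read_state()["position"],robot.read_state()["wrist_force"])
a=cv2.resize(T["image"][180:255,160:260,::-1],(400,300),interpolation=cv2.INTER_CUBIC);b=cv2.resize(S["image"][200:290,185:305,::-1],(400,300),interpolation=cv2.INTER_CUBIC)
cv2.imwrite("pics/f.png",np.hstack([a,b]))
E
```

```text
0.046 56.98
0.05 57.17
0.054 57.12
0.058 57.18
0.062 57.37
0.066 57.12
0.07 57.41
13.7333 [ 0.51643919 -0.16464509  0.20309548] [ 0.11715135 -0.04857529 -0.15854299]
```

View pics/f.png

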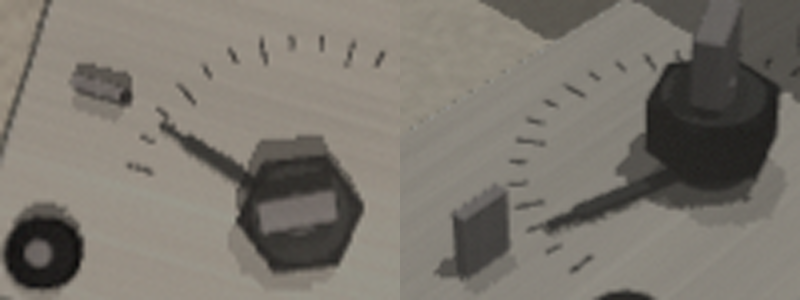

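The final picture shows the needle tip at (163,125) in the left pane, on the line from the hex axis to the blade base. It sits at 57.2°, against about 57.3° for the marker. The hex has not moved and the arm is clear of everything.

```bash
python3 -c "
from station import robot
print(robot.hand_in())"
```

```text
the job is handed in; nothing more can be done
None
```

The needle now points at the blade marker to within what I could measure. I handed the job in at about 13.7 s with the gripper open and clear of the tester.

- **Coarse knob:** I gripped it on its flats and turned it about 48° toward the marker. I let go with the needle at about 38°, roughly 19° short of the marker at about 57.3°.
- **Fine knob:** I gripped the bar and turned it about 56°, then released. A look showed the needle about 1° short, so I gripped the bar again, turned it about 2.7° more and released.

**Last checks:**
- The needle was at 57.2° in the top view (56.98 to 57.41° at different radii).
- The marker was at about 57.3°, but the separate views of it ranged from 56.6° to 58.0°, so the remaining error is uncertain by about half a degree.
- The last close measurement of the coarse knob, before the 2.7° correction, agreed with its angle when I let go of it. In the final picture it looked unmoved.
- The wrist force stayed below 10 N in every reading.

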